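# Screw the cap onto the slanting pencil canister

### The arm

A 6-joint arm with a two-finger parallel gripper is mounted at the origin on the work surface; the furniture and walls round the work are solid. World frame = base frame: x ahead of the robot, y to its left, z up, the work surface at z = 0. Lengths are in m, angles in degrees, forces in N, time in s.
With the tool pointing down it reaches from about 0.35 to 0.875 m from the base axis. Payload 4.2 kg.
Tool frame: the origin (TCP) lies on the front face of the gripper's body, between the roots of the fingers; the fingertips stand finger_overhang ahead of it and the grasp point (between the pads) lies 51 mm ahead of it (finger_overhang is the distance from the TCP to the fingertips, in m); z points along the fingers, y is the line along which they close (so a half turn about z gives the same grasp; the last joint's range is limited). The gripper opens to 87 mm and grips with 3 to 60 N. Pads are 19 mm wide; open, the fingers measure 117 mm over their backs; the gripper's body (75 mm by 190 mm) begins 51 mm behind the grasp point.
Start: joints at [-60.756, 22.042, 0.453, 0, -68.411, -14.817], TCP at [0.156, -0.605, 0.292] pointing down, gripper open.
Joint ranges: [-179.83, 179.83], [-69.29, 118.12], [-61.27, 80.66], [-181.25, 117.63], [-171.15, -9.14], [-177.46, 177.46]. Speed limits (degrees/s): [159.86, 159.86, 180, 180, 180, 180].

### API

Orientations are given as a 3x3 rotation matrix whose columns are the frame's x, y, z axes.
In Python, from station import sense, capture, camera_model, finish_job, finger_overhang gives the robot as it stands. The module is installed in compiled form; this text tells all that it offers.
- The arm moves only by the tool jog_arm, never from a script. Its argument "rows" is a list that holds one entry, the list of rows, each a list of 4 numbers: the shift along the tool's x, y, z in m, then the turn about the tool's z in rad. A call has 1 to 20 rows; each row shifts and turns the commanded pose from where the row before left it, along the tool's axes as they then stand; what a row does not reach is not made up. A row lasts 1/8 s, in which the tool goes at most 62.5 mm and 10.7 degrees, less where a joint would pass 70% of its speed; a pose out of reach is approached as far as the arm can. A call is refused whole if a number of a shift passes 0.0625 or a number of a turn 0.188, either way. A call with a gripper value outside its range is refused whole. "claw" is the opening, from 0 (shut) to 1 (fully open), set as the call begins (left out, the last holds). The fingers move at their own pace and stop on an object; the grip force is fixed at half the most. Time passes only in rows, so rows that do not move let the fingers close. It gives the time, the measured TCP pose, the force, the opening and the grip force at its end, in the units of the state.
- sense(): the state, without advancing time (a new reading comes with each control period).
- capture(name): name is "scene" or "top" or "wrist"; returns the picture (420x560x3 uint8, red, green, blue); there is no depth.
- camera_model(name): a dict with "fovy" (degrees; the focal length in pixels is half the picture's height over the tangent of half this angle, whatever the lens; pixels are square), "cx", "cy" (the principal point, pixels), "eye" and "rotation" of the camera in the world. Camera axes: x right, y down, z forward; pixel columns grow to the right and rows downward; lengths in m; the calibration is good to about 2 mm. A picture is of the moment at which its call begins: read the wrist's pose just before it. camera_model takes no time and is no camera call; for the wrist camera it gives the pose at the moment of the call.
- finish_job(): hands the job in; it is judged then, once.
The state is a dict: "time_s": time; "joints": joint angles; "joint_velocities": joint speeds; "effort": joint torques, N m; "tcp_pos": TCP position; "ee_rot": TCP orientation; "wrist_force": force on the tool from outside, world axes, zero at the start; "moment": the same for the moment, N m; "gripper_width": opening from 0.0 (shut) to 1.0 (fully open); "gripper_force": force on a finger pad.
Only numpy, scipy, OpenCV 4.12 (cv2) and the standard library are available. Lean on these libraries where they do the work, as an engineer would, in place of code of your own. Each camera call takes 0.05 s, during which the arm holds its last target. There are 200 camera calls.

### The job

Close the pencil canister that leans in its stand: take the black screw cap from the desk, set it square on the slanting neck, turn it backwards until you feel it drop into the thread, then screw it down fully home and let go. Leave the other things on the desk where they are.

Things in the scene. Friction and masses are not known exactly. Their poses are not given: they have to be found in the camera images.
- cap: Loose black plastic screw cap, about 70 g, standing on the desk with its knob up. Skirt 62 mm outer diameter, 29 mm high (inside 56 mm wide, 25 mm deep). Origin: centre of the open underside; z along its axis to the knob. Inside, 1 to 6 mm above the underside, three lugs at 0, 120 and 240 degrees from x, 7 mm wide, 4 mm thick, reach in to 24 mm from the axis.
- knob (a point): Centre of the cap's hexagonal knob, on the cap's axis 43 mm above its underside. The knob is 36 mm across flats and reaches from 29 to 57 mm above the underside. Axes as the cap's; flats face along x and 60 degrees either side of it.
- mouth (a point): Centre of the rim of the neck of the aluminium pencil canister (66 mm diameter, body 100 mm long; neck 32 mm long, 45 mm diameter, rim tapered over 4 mm). z is the neck's axis, out of the mouth. The canister is fixed in a stand and leans 30 degrees from vertical towards the robot's side, the way the stand faces.
- ridge (a point): On the neck's axis 8 mm below the rim: level of the beginning of the thread's ridges. Three-start thread, 53 mm outer diameter, same every 120 degrees; its starting angle differs every time and is not given. Each third, clockwise (looking into the mouth): gap 42 degrees; ridge 70 degrees, top falling from 8 to 14 mm below the rim, 3 mm thick; wall 8 degrees, as high as the ridge's beginning.
- floor (a point): On the neck's axis 17.4 mm below the rim: floor of the gaps. A cap set on by chance rests with its lugs on ridges or walls (underside 9 to 15 mm below the rim); on the ridges the walls stop it turning clockwise. Turned backwards (anticlockwise), at most about 100 degrees, the lugs come over the gaps and it drops to about 18 mm below the rim.
- home (a point): On the neck's axis 22.5 mm below the rim: where the cap's underside is when home. From the gap, turned clockwise, the lugs run under the ridges in a channel with 1 to 2 mm play that falls 4.6 mm in 70 degrees, until the walls stop the cap, 70 to 95 degrees after the drop. Friction holds it there.
- stand: Fixed dark wooden stand of the canister, base 135 x 110 x 16 mm. Origin on the desk near the middle of the base; the canister leans to its -x side. The mouth lies 36 mm from the origin to -x and 154 mm above the desk.
- mouse: Bystander: black computer mouse, 104 x 62 x 45 mm; origin under its centre.
- stapler: Bystander: black stapler, 150 x 38 x 50 mm; origin under its centre.
- eraser: Bystander: small eraser, 21 x 45 x 12 mm; origin under its centre.
Things that resemble listed ones, but are neither listed nor needed, are in the scene too. Of the things like the cap, leave any that is brown or yellow; of the rest the smaller one is meant.

How it is judged:
By the outcome, as a careful person would: the job done as asked, in the order asked, and still so for the second after the job is handed in, with the robot touching nothing.
It also fails if it takes over 72 s, if anything falls off the work surface, if the arm or the gripper's body presses on something with over 40 N, if the wrist force passes 120 N, or if a joint passes its speed limit or range.

## Working session

There is one attempt and no reset: what is moved stays moved. The work goes in short steps, Python scripts to look and compute and a tool call to move; the robot and the scene stay as the last step left them, time stands still between calls to the robot, and variables do not carry over. Pictures are saved under pics/ and viewed, at most 10 in all, crops included, and the job is handed in when it is done.

Besides the shell and the picture viewer there is one more tool, called after "Emit:" by a JSON object that holds its "api" and its "payload". jog_arm: Moves the arm, as the interface text tells. Its arguments: {"type":"object","properties":{"rows":{"type":"array"},"claw":{"type":"number"}},"required":["rows"]}

```bash
mkdir -p pics; cat > h.py <<'E'
import numpy as np, cv2
from station import *
np.set_printoptions(precision=4,suppress=True)
def ray(m,u,v):
    f=210/np.tan(np.radians(m["fovy"])/2)
    d=np.array(m["rotation"])@np.array([(u-m["cx"])/f,(v-m["cy"])/f,1.0])
    return np.array(m["eye"]),d/np.linalg.norm(d)
def onz(m,u,v,z):
    e,d=ray(m,u,v); return e+d*(z-e[2])/d[2]
def tri(obs):
    A=np.zeros((3,3));b=np.zeros(3)
    for m,u,v in obs:
        e,d=ray(m,u,v);P=np.eye(3)-np.outer(d,d);A+=P;b+=P@e
    p=np.linalg.solve(A,b)
    res=[np.linalg.norm((np.eye(3)-np.outer(ray(*o)[1],ray(*o)[1]))@(p-ray(*o)[0])) for o in obs]
    return p,np.array(res)
def proj(m,p):
    f=210/np.tan(np.radians(m["fovy"])/2)
    c=np.array(m["rotation"]).T@(np.array(p)-np.array(m["eye"]))
    return np.array([f*c[0]/c[2]+m["cx"],f*c[1]/c[2]+m["cy"]])
def save(n,im): cv2.imwrite("pics/"+n+".png",cv2.cvtColor(im,cv2.COLOR_RGB2BGR))
E
python3 - <<'E'
from h import *
for n in("scene","top"):
    im=capture(n);save(n+"0",im);np.save("pics/"+n+"0.npy",im);print(n,camera_model(n))
s=sense();print(finger_overhang,s)
print(camera_model("wrist"))
E
```

```text
scene {'fovy': 53.604892881166776, 'cx': 276.3518707334096, 'cy': 211.39164429431253, 'eye': array([-0.4672, -0.5598,  0.5742]), 'rotation': array([[ 0.5069, -0.3488,  0.7882],
       [-0.862 , -0.2001,  0.4658],
       [-0.0048, -0.9156, -0.4021]])}
top {'fovy': 42.938322749063744, 'cx': 280.40181750555, 'cy': 218.09041104421019, 'eye': array([ 0.3385, -0.0446,  1.2841]), 'rotation': array([[ 0.0043, -0.9972,  0.0744],
       [-1.    , -0.0048, -0.0073],
       [ 0.0076, -0.0744, -0.9972]])}
0.0697 {'time_s': 0.1, 'joints': array([-60.7552,  22.0869,   0.3862,  -0.0243, -68.4102, -14.8181]), 'joint_velocities': array([-0.018 , -0.1065,  0.1545,  0.0592, -0.0977, -0.0622]), 'effort': array([  0.0006, -39.1691,  18.7934,   4.2319,   0.0134,  -0.0001]), 'tcp_pos': array([ 0.1556, -0.6049,  0.2913]), 'ee_rot': array([[-0.9685, -0.249 , -0.0006],
       [-0.249 ,  0.9685,  0.0019],
       [ 0.0001,  0.002 , -1.    ]]), 'wrist_force': array([ 0.4386, -0.0399,  0.8108]), 'moment': array([ 0.0194,  0.0358, -0.0024]), 'gripper_force': 0.0, 'gripper_width': 0.996853854499095}
{'fovy': 62.45626464527968, 'cx': 286.11596068278084, 'cy': 210.4125010665367, 'eye': array([ 0.0808, -0.6248,  0.3825]), 'rotation': array([[-0.2497,  0.9289,  0.2734],
       [ 0.9683,  0.2392,  0.0714],
       [ 0.0009,  0.2826, -0.9592]])}
```

View pics/scene0.png

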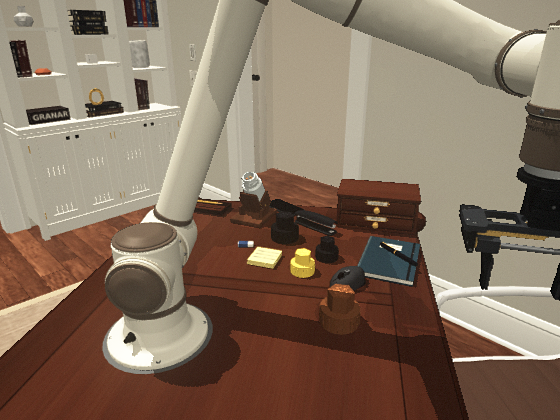

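View pics/top0.png

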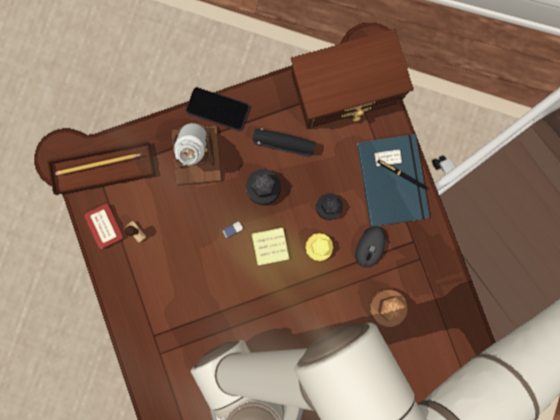

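Look-alikes in the top view: large black cap (264,187), small black cap (329,207), yellow cap (319,247) and brown cap (389,307). I choose the smaller black one (329,207), seen at (327,250) in the scene view. Next I check it in one close crop and get rough positions.

```bash
python3 - <<'E'
from h import *
t=camera_model("top");s=camera_model("scene")
it=np.load("pics/top0.npy");isc=np.load("pics/scene0.npy")
a=cv2.resize(it[160:240,235:355],None,fx=5,fy=5,interpolation=cv2.INTER_CUBIC)
b=cv2.resize(it[110:190,160:230],(0,0),fx=2.5,fy=2.5,interpolation=cv2.INTER_CUBIC)
c=cv2.resize(isc[160:270,220:350],(0,0),fx=1.8,fy=1.8,interpolation=cv2.INTER_CUBIC)
o=np.zeros((600,600,3),np.uint8);o[:400]=a;o[400:600,:175]=b;o[400:598,200:434]=c
save("crop0",o)
print("cap top",onz(t,329,206,0.05),"tri",tri([(t,329,205),(s,328,239)]))
print("mouth",tri([(t,187,155),(s,250,177)]),onz(t,187,155,.154))
print("stand corners",onz(t,176,184,.016),onz(t,220,181,.016),onz(t,217,128,.016))
E
```

```text
cap top [ 0.4593 -0.1664  0.05  ] tri (array([ 0.4627, -0.1688,  0.0525]), array([0.0029, 0.0029]))
mouth (array([0.5601, 0.1463, 0.1469]), array([0.0028, 0.0028])) [0.5572 0.1474 0.154 ]
stand corners [0.5136 0.1959 0.016 ] [0.5214 0.091  0.016 ] [0.6501 0.0998 0.016 ]
```

View pics/crop0.png

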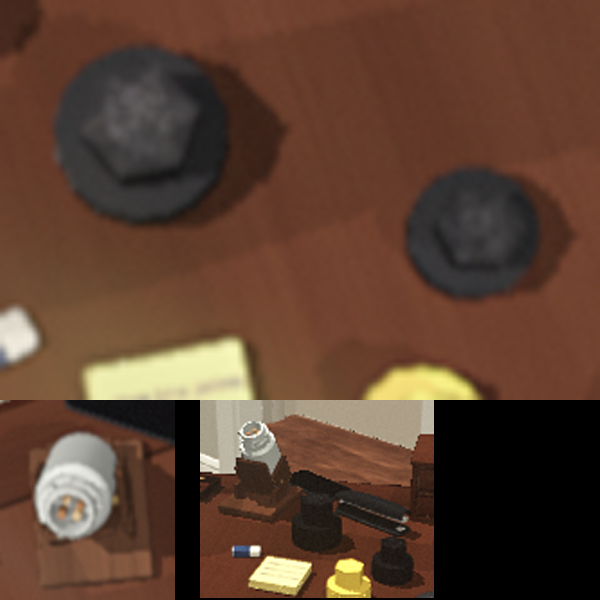

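The crop confirms it: two black caps, with the smaller at top (329,207) and a skirt about 26 px ≈ 62 mm wide. The mouth opens towards the robot at about (0.557,0.147). Now I move above the cap.

Emit:
{"api": "jog_arm", "payload": {"rows": [[[-0.02, 0.017, 0.0, 0], [-0.036, 0.031, 0.006, 0], [-0.036, 0.031, 0.006, 0], [-0.036, 0.031, 0.006, 0], [-0.036, 0.031, 0.006, 0], [-0.036, 0.031, 0.006, 0], [-0.036, 0.031, 0.006, 0], [-0.036, 0.031, 0.006, 0], [-0.036, 0.031, 0.006, 0], [-0.036, 0.031, 0.006, 0], [-0.036, 0.031, 0.006, 0], [-0.018, 0.015, 0.006, 0], [-0.006, 0.006, 0, 0], [0, 0, 0, 0], [0, 0, 0, 0]]], "claw": 1}}

```text
time_s: 1.98
tcp_pos: [0.4598, -0.1683, 0.2264]
ee_rot: [[-0.969, -0.248, 0.0], [-0.248, 0.969, -0.0], [-0.0, -0.0, -1.0]]
wrist_force: [0.2, -0.5, 0.9]
gripper_width: 0.998
gripper_force: 0.0
```

```bash
python3 - <<'E'
from h import *
w=camera_model("wrist");im=capture("wrist");save("w1",im);np.save("pics/w1.npy",im)
import pickle;pickle.dump(w,open("pics/w1.pkl","wb"))
s=sense();print(s["time_s"],s["joints"],s["tcp_pos"]);print(s["ee_rot"])
E
```

```text
2.025 [ -1.0586  12.4976 -23.6642   0.001  -53.8278 -74.5909] [ 0.4598 -0.1683  0.2265]
[[-0.9688 -0.2479  0.0002]
 [-0.2479  0.9688 -0.    ]
 [-0.0002 -0.0001 -1.    ]]
```

View pics/w1.png

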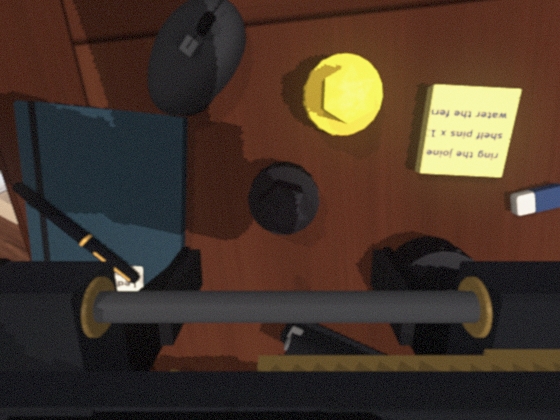

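The wrist view shows the small black cap at (284,200), the yellow cap at (342,95) and the mouse at (197,57). I measure the knob's position and yaw from an enhanced crop.

```bash
python3 - <<'E'
from h import *
import pickle
im=np.load("pics/w1.npy");w=pickle.load(open("pics/w1.pkl","rb"))
c=im[150:250,230:340].astype(float)
c=np.clip((c-5)*4,0,255).astype(np.uint8)
o=cv2.resize(c,None,fx=5.4,fy=5.4,interpolation=cv2.INTER_CUBIC);save("w1c",o)
# skirt: mask dark & non-red
hsv=cv2.cvtColor(im,cv2.COLOR_RGB2HSV);r=im.astype(int)
m=((r[...,0]-r[...,2]<14)&(r[...,0]<90)).astype(np.uint8)
n,l,st,ce=cv2.connectedComponentsWithStats(m)
k=l[200,284];print(st[k],ce[k])
E
```

```text
[ 248  162   71   72 3874] [283.2886 198.1022]
```

View pics/w1c.png

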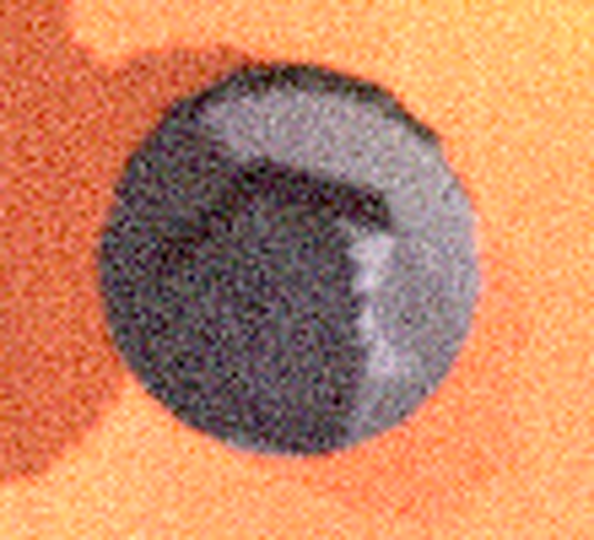

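```bash
python3 - <<'E'
from h import *
import pickle
w=pickle.load(open("pics/w1.pkl","rb"));t=camera_model("top");s=camera_model("scene")
print(w["eye"],w["rotation"])
for z in(.0,.015,.029): print(z,onz(w,283.5,198,z))
im=np.load("pics/top0.npy").astype(int)
m=((im[...,0]-im[...,2]<14)&(im[...,0]<80)).astype(np.uint8)
n,l,st,ce=cv2.connectedComponentsWithStats(m);k=l[207,329];print(st[k],ce[k])
u,v=ce[k];print(onz(t,u,v,.02),tri([(t,u,v),(w,283.5,198)]))
# project upright model
for z in(0,.029,.057):print(proj(w,[.46,-.166,z]),proj(t,[.46,-.166,z]))
E
```

```text
[ 0.3849 -0.1879  0.3177] [[-0.2488  0.929   0.2741]
 [ 0.9686  0.2389  0.0693]
 [-0.0011  0.2827 -0.9592]]
0.0 [ 0.4644 -0.1704  0.    ]
0.015 [ 0.4606 -0.1713  0.015 ]
0.029 [ 0.4571 -0.172   0.029 ]
[317 194  26  25 515] [329.1748 206.1437]
[ 0.4619 -0.1698  0.02  ] (array([ 0.4631, -0.171 ,  0.0061]), array([0.0003, 0.0003]))
[289.1917 194.7646] [326.7903 207.7262]
[289.4416 202.8061] [327.9473 206.5757]
[289.7315 212.1299] [329.1159 205.4137]
```

```bash
python3 - <<'E'
from h import *
import pickle
w=pickle.load(open("pics/w1.pkl","rb"));t=camera_model("top");s=camera_model("scene")
print(tri([(t,331,205),(w,279.5,211)]),tri([(s,326.5,239),(w,279.5,211)]))
E
```

```text
(array([ 0.4628, -0.1724,  0.0479]), array([0.0014, 0.0014])) (array([ 0.4606, -0.1714,  0.0545]), array([0.0028, 0.0028]))
```

Emit:
{"api": "jog_arm", "payload": {"rows": [[[-0.0005, -0.002, 0, -0.1], [0, 0, 0, -0.182], [0, 0, 0, -0.182], [0, 0, 0, -0.182], [0, 0, 0, -0.182], [0, 0, 0, -0.182], [0, 0, 0, -0.182], [0, 0, 0, -0.082], [0, 0, 0.02, 0], [0, 0, 0.02, 0], [0, 0, 0, 0]]]}}

```text
time_s: 3.4
tcp_pos: [0.46, -0.17, 0.1853]
ee_rot: [[-0.046, -0.999, -0.003], [-0.999, 0.046, 0.0], [-0.0, 0.003, -1.0]]
wrist_force: [-0.4, 0.2, 1.1]
gripper_width: 0.999
gripper_force: 0.0
```

```bash
python3 - <<'E'
from h import *
s=sense();print(s["time_s"],s["joints"],s["tcp_pos"]);print(s["ee_rot"])
w=camera_model("wrist");im=capture("wrist");
for z in(0,.029,.057):print(proj(w,[.461,-.1705,z]))
save("w2",np.clip((im.astype(float)-5)*2.5,0,255).astype(np.uint8))
E
```

```text
3.4 [ -1.2707  15.5574 -26.5372  -0.0124 -48.0968  -1.3809] [ 0.46   -0.17    0.1853]
[[-0.0464 -0.9989 -0.0033]
 [-0.9989  0.0464  0.0002]
 [-0.0001  0.0033 -1.    ]]
[284.5763 206.2233]
[284.5539 216.7054]
[284.5271 229.2065]
```

View pics/w2.png

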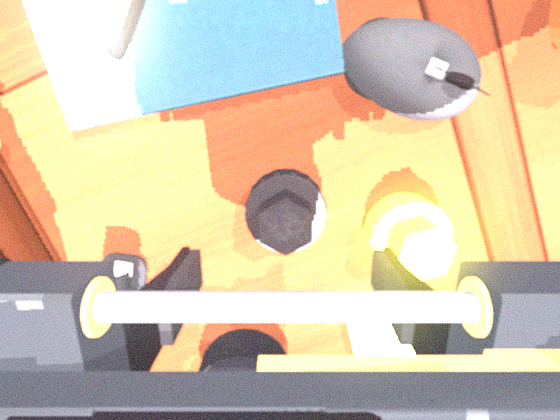

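The wrist view shows the cap at (286,212), with its knob corners at top and bottom so its flats face the fingers. The yellow cap is close at (410,240), so I narrow the opening before going down.

Emit:
{"api": "jog_arm", "payload": {"rows": [[[0, 0, 0, 0], [0, 0, 0.012, 0], [0, -0.001, 0.02, 0], [0, 0, 0.02, 0], [0, 0, 0.02, 0], [0, 0, 0.012, 0], [0, 0, 0, 0], [0, 0, 0, 0]]], "claw": 0.65}}

```text
time_s: 4.45
tcp_pos: [0.4628, -0.1695, 0.1028]
ee_rot: [[-0.045, -0.999, 0.001], [-0.999, 0.045, -0.0], [0.0, -0.001, -1.0]]
wrist_force: [-0.4, 0.2, 0.5]
gripper_width: 0.653
gripper_force: 0.0
```

Emit:
{"api": "jog_arm", "payload": {"rows": [[[0, 0, 0, 0], [0, 0, 0, 0], [0, 0, 0, 0], [0, 0, 0, 0], [0, 0, 0, 0]]], "claw": 0}}

```text
time_s: 5.08
tcp_pos: [0.4621, -0.1695, 0.1025]
ee_rot: [[-0.045, -0.999, -0.0], [-0.999, 0.045, -0.0], [0.0, 0.0, -1.0]]
wrist_force: [-1.8, -0.6, 4.6]
gripper_width: 0.409
gripper_force: 30.0
```

Gripped: 0.409 × 87 = 35.6 mm across flats. Since rows cannot tilt the tool directly, I lift and test at the reach limit whether "approached as far as the arm can" tilts it.

Emit:
{"api": "jog_arm", "payload": {"rows": [[[0, 0, -0.015, 0], [0, 0, -0.03, 0], [0, 0, -0.03, 0], [-0.005, -0.02, -0.02, 0], [-0.005, -0.02, -0.02, 0], [-0.005, -0.02, -0.02, 0], [-0.005, -0.02, -0.02, 0], [-0.005, -0.02, -0.02, 0], [-0.005, -0.02, -0.02, 0], [-0.005, -0.02, -0.02, 0], [-0.005, -0.02, -0.02, 0], [-0.005, -0.02, -0.02, 0], [-0.005, -0.02, -0.02, 0], [-0.005, -0.02, -0.01, 0], [-0.005, -0.02, -0.01, 0], [-0.005, -0.02, 0, 0], [-0.005, -0.02, 0, 0]]]}}

```text
time_s: 7.2
tcp_pos: [0.746, -0.1118, 0.3962]
ee_rot: [[-0.045, -0.999, -0.001], [-0.999, 0.045, 0.001], [-0.0, 0.001, -1.0]]
wrist_force: [0.3, -0.4, -0.7]
gripper_width: 0.41
gripper_force: 30.0
```

```bash
python3 - <<'E'
from h import *
s=sense();print(s["time_s"],s["joints"],s["tcp_pos"],s["gripper_width"]);print(s["ee_rot"])
E
```

```text
7.2 [  3.6967  33.9678  34.5043  -0.0329 -90.5821  -6.2735] [ 0.746  -0.1118  0.3962] 0.4098283074155754
[[-0.045  -0.999  -0.0008]
 [-0.999   0.045   0.0005]
 [-0.0005  0.0009 -1.    ]]
```

Emit:
{"api": "jog_arm", "payload": {"rows": [[[0, -0.025, 0, 0], [0, -0.025, 0, 0], [0, -0.025, 0, 0], [0, -0.025, 0, 0], [0, -0.025, 0, 0], [0, -0.025, 0, 0]]]}}

```text
time_s: 7.95
tcp_pos: [0.8794, -0.116, 0.3763]
ee_rot: [[-0.044, -0.999, -0.002], [-0.999, 0.044, -0.001], [0.001, 0.002, -1.0]]
wrist_force: [0.4, 0.2, -3.6]
gripper_width: 0.412
gripper_force: 30.0
```

```bash
python3 - <<'E'
from h import *
s=sense();print(s["time_s"],s["joints"],s["tcp_pos"],s["gripper_width"]);print(s["ee_rot"])
E
```

```text
7.95 [   2.8826   58.4646   80.2983    0.0659 -111.944    -5.3939] [ 0.8794 -0.116   0.3763] 0.4119368163238744
[[-0.0442 -0.999  -0.0019]
 [-0.999   0.0442 -0.0012]
 [ 0.0012  0.0018 -1.    ]]
```

Emit:
{"api": "jog_arm", "payload": {"rows": [[[0, -0.025, 0, 0], [0, -0.025, 0, 0], [0, -0.025, 0, 0], [0, -0.025, 0, 0], [0, -0.025, 0, 0]]]}}

```text
time_s: 8.57
tcp_pos: [0.9141, -0.1106, 0.3519]
ee_rot: [[-0.045, -0.995, 0.085], [-0.999, 0.044, -0.016], [0.012, -0.085, -0.996]]
wrist_force: [0.0, -0.3, -0.7]
gripper_width: 0.411
gripper_force: 30.0
```

```bash
python3 - <<'E'
from h import *
s=sense();print(s["time_s"],s["joints"],s["tcp_pos"],s["gripper_width"]);print(s["ee_rot"])
E
```

```text
8.575 [   3.3979   60.4419   80.601     1.2182 -105.3564   -5.5971] [ 0.9141 -0.1106  0.3519] 0.41120533472899107
[[-0.0454 -0.9954  0.0847]
 [-0.9989  0.0442 -0.0155]
 [ 0.0117 -0.0853 -0.9963]]
```

It does tilt: 5° outward so far. I keep stretching, biased slightly to +y.

Emit:
{"api": "jog_arm", "payload": {"rows": [[[-0.005, -0.025, 0, 0], [-0.005, -0.025, 0, 0], [-0.005, -0.025, 0, 0], [-0.005, -0.025, 0, 0], [-0.005, -0.025, 0, 0], [-0.005, -0.025, 0, 0]]]}}

```text
time_s: 9.32
tcp_pos: [0.9543, -0.0761, 0.3208]
ee_rot: [[-0.047, -0.984, 0.172], [-0.999, 0.042, -0.029], [0.021, -0.173, -0.985]]
wrist_force: [-0.2, -0.6, -0.8]
gripper_width: 0.409
gripper_force: 30.0
```

```bash
cat > st.py <<'E'
from h import *
s=sense();print(s["time_s"],s["joints"],s["tcp_pos"],s["gripper_width"],s["wrist_force"]);print(s["ee_rot"])
z=s["ee_rot"][:,2];print("tilt",np.degrees(np.arccos(-z[2])),"az",np.degrees(np.arctan2(z[1],z[0])))
E
python3 st.py
```

```text
9.325 [  5.7036  62.8579  80.5998   2.6714 -98.0427  -7.6717] [ 0.9543 -0.0761  0.3208] 0.4088498361715736 [-0.2485 -0.5716 -0.7554]
[[-0.0466 -0.984   0.1719]
 [-0.9987  0.0422 -0.0292]
 [ 0.0215 -0.173  -0.9847]]
tilt 10.041715081743387 az -9.64398472850688
```

Emit:
{"api": "jog_arm", "payload": {"rows": [[[-0.043, 0.0, 0, 0], [-0.043, 0.002, 0, 0], [-0.043, 0.002, 0, 0], [-0.043, 0.004, 0, 0], [-0.043, 0.006, 0, 0], [-0.043, 0.008, 0, 0], [-0.043, 0.01, 0, 0], [-0.008, -0.024, 0, 0], [-0.008, -0.024, 0, 0], [-0.008, -0.024, 0, 0], [-0.008, -0.024, 0, 0]]]}}

```text
time_s: 10.7
tcp_pos: [0.9543, 0.2317, 0.2957]
ee_rot: [[-0.046, -0.971, 0.236], [-0.999, 0.043, -0.017], [0.007, -0.236, -0.972]]
wrist_force: [0.4, -0.7, -0.2]
gripper_width: 0.413
gripper_force: 30.0
```

```bash
python3 st.py
```

```text
10.7 [ 24.5494  65.2844  80.5991   6.5439 -93.2438 -26.0532] [0.9543 0.2317 0.2957] 0.4130571871916539 [ 0.4091 -0.7046 -0.1752]
[[-0.0456 -0.9707  0.2359]
 [-0.9989  0.0427 -0.0173]
 [ 0.0067 -0.2365 -0.9716]]
tilt 13.683866212315664 az -4.19963956816514
```

Emit:
{"api": "jog_arm", "payload": {"rows": [[[-0.008, -0.024, -0.004, 0], [-0.008, -0.024, -0.004, 0], [-0.008, -0.024, -0.004, 0], [-0.008, -0.024, -0.004, 0], [-0.008, -0.024, -0.004, 0], [-0.008, -0.024, -0.004, 0], [-0.008, -0.024, -0.004, 0], [-0.008, -0.024, -0.004, 0]]]}}

```text
time_s: 11.7
tcp_pos: [0.9754, 0.2491, 0.3192]
ee_rot: [[-0.034, -0.932, 0.361], [-0.999, 0.04, 0.009], [-0.023, -0.36, -0.933]]
wrist_force: [0.2, 0.3, -0.4]
gripper_width: 0.411
gripper_force: 30.0
```

```bash
python3 st.py
python3 - <<'E'
from h import *
t=camera_model("top");s=camera_model("scene")
im=np.load("pics/top0.npy")
o=cv2.resize(im[105:195,150:240],None,fx=6,fy=6,interpolation=cv2.INTER_CUBIC)
im=np.load("pics/scene0.npy")
o2=cv2.resize(im[160:235,215:280],None,fx=4,fy=4,interpolation=cv2.INTER_CUBIC)
O=np.zeros((540,800,3),np.uint8);O[:,:540]=o;O[:300,540:800]=o2;save("mouth",O)
E
```

```text
11.7 [ 25.3652  64.7103  80.5966   8.452  -86.4589 -26.6537] [0.9754 0.2491 0.3192] 0.41084131899633264 [ 0.2134  0.312  -0.3704]
[[-0.0344 -0.932   0.3607]
 [-0.9992  0.0402  0.0087]
 [-0.0226 -0.3601 -0.9326]]
tilt 21.150112651019423 az 1.374948732079139
```

View pics/mouth.png

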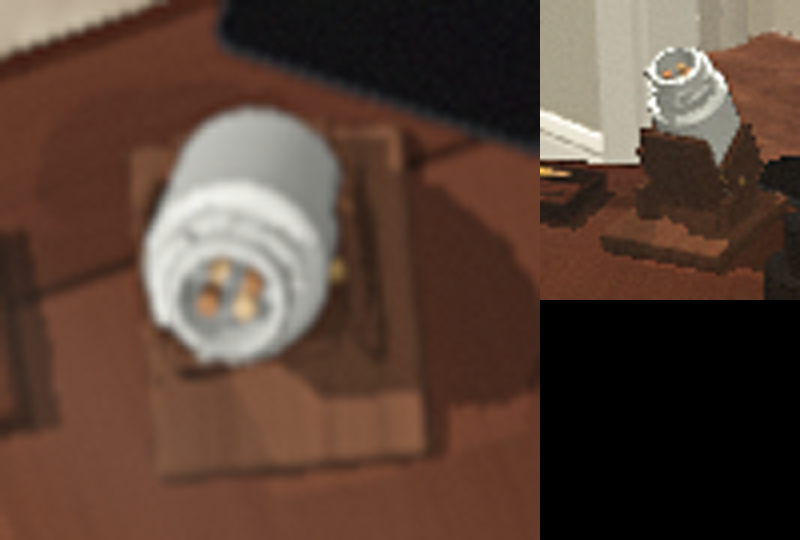

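The crop shows the mouth centred at about top (188.2,155.3) and scene (249.2,176.5), and the stand's front edge from (177,184) to (221,181). I compute the lean direction.

```bash
python3 - <<'E'
from h import *
t=camera_model("top");s=camera_model("scene")
print("mouth",tri([(t,188.2,155.3),(s,249.2,176.5)]),onz(t,188.2,155.3,.154))
fl,fr,br,bl=[onz(t,*p,.016) for p in[(177,184.2),(220.8,180.8),(217.5,126.7),(172.5,130)]]
a=lambda v:np.degrees(np.arctan2(v[1],v[0]))
print(fl,fr,br,bl);print("yaw",a(fl-fr)-90,a(br-fr),a(bl-fl))
# body-base axis: top of body visible
E
```

```text
mouth (array([0.5578, 0.1451, 0.1494]), array([0.0006, 0.0006])) [0.5565 0.1449 0.154 ]
[0.5132 0.1935 0.016 ] [0.5219 0.0891 0.016 ] [0.6533 0.0987 0.016 ] [0.6446 0.2068 0.016 ]
yaw 4.788844342425747 4.178617434152342 5.766962395622449
```

Emit:
{"api": "jog_arm", "payload": {"rows": [[[-0.008, -0.024, -0.004, 0], [-0.008, -0.024, -0.004, 0], [-0.008, -0.024, -0.004, 0], [-0.008, -0.024, -0.004, 0], [-0.008, -0.024, -0.004, 0], [-0.008, -0.024, -0.004, 0]]]}}

```text
time_s: 12.45
tcp_pos: [0.9858, 0.2596, 0.3498]
ee_rot: [[-0.025, -0.893, 0.449], [-0.999, 0.042, 0.028], [-0.044, -0.448, -0.893]]
wrist_force: [0.2, 1.1, -1.1]
gripper_width: 0.414
gripper_force: 30.0
```

```bash
python3 st.py
```

```text
12.45 [ 25.9525  63.6207  80.5983   9.9619 -82.0932 -27.1699] [0.9858 0.2596 0.3498] 0.4144598034111058 [ 0.182   1.1053 -1.0855]
[[-0.0249 -0.893   0.4494]
 [-0.9987  0.042   0.0282]
 [-0.044  -0.4481 -0.8929]]
tilt 26.76306597353976 az 3.586792296572494
```

Emit:
{"api": "jog_arm", "payload": {"rows": [[[-0.014, -0.024, -0.004, 0], [-0.014, -0.024, -0.004, 0], [-0.014, -0.024, -0.004, 0], [-0.007, -0.012, -0.002, 0]]]}}

```text
time_s: 12.95
tcp_pos: [0.985, 0.285, 0.3714]
ee_rot: [[-0.017, -0.865, 0.502], [-0.998, 0.043, 0.042], [-0.058, -0.5, -0.864]]
wrist_force: [0.2, 0.2, -0.4]
gripper_width: 0.41
gripper_force: 30.0
```

```bash
python3 st.py
```

```text
12.95 [ 27.5476  62.932   80.6123  11.4504 -79.6316 -28.6415] [0.985  0.285  0.3714] 0.4095305451647033 [ 0.1602  0.2292 -0.4048]
[[-0.0167 -0.8647  0.502 ]
 [-0.9982  0.0434  0.0416]
 [-0.0578 -0.5004 -0.8639]]
tilt 30.243277137093102 az 4.73567060343894
```

Tilt 30.2° at azimuth 4.7°, matching the neck. Now I come back to stand off along the neck's axis and see whether the tilt holds.

Emit:
{"api": "jog_arm", "payload": {"rows": [[[0.006, 0.016, -0.008, 0], [0.0113, 0.0327, -0.0172, 0], [0.0113, 0.0327, -0.0172, 0], [0.0113, 0.0327, -0.0172, 0], [0.0113, 0.0327, -0.0172, 0], [0.0113, 0.0327, -0.0172, 0], [0.0113, 0.0327, -0.0172, 0], [0.0113, 0.0327, -0.0172, 0]]]}}

```text
time_s: 13.95
tcp_pos: [0.7138, 0.2069, 0.3564]
ee_rot: [[-0.018, -0.865, 0.502], [-0.998, 0.044, 0.041], [-0.058, -0.5, -0.864]]
wrist_force: [0.3, -0.4, -0.7]
gripper_width: 0.411
gripper_force: 30.0
```

```bash
python3 st.py
```

```text
13.95 [ 32.0671  20.9956  -4.2514  21.434  -39.385  -47.5786] [0.7138 0.2069 0.3564] 0.41098858462760873 [ 0.3389 -0.4216 -0.6623]
[[-0.0178 -0.8647  0.502 ]
 [-0.9982  0.0443  0.0409]
 [-0.0576 -0.5004 -0.8639]]
tilt 30.24475302466884 az 4.657542987528075
```

Emit:
{"api": "jog_arm", "payload": {"rows": [[[0.011, 0.0336, -0.0126, 0], [0.011, 0.0336, -0.0126, 0], [0.011, 0.0336, -0.0126, 0], [0.011, 0.0336, -0.0126, 0], [0.011, 0.0336, -0.0126, 0]]]}}

```text
time_s: 14.58
tcp_pos: [0.536, 0.1569, 0.3237]
ee_rot: [[-0.018, -0.864, 0.502], [-0.998, 0.044, 0.041], [-0.058, -0.501, -0.864]]
wrist_force: [0.2, -0.2, -2.2]
gripper_width: 0.41
gripper_force: 30.0
```

```bash
python3 st.py
```

```text
14.575 [ 36.9408   3.8562 -35.0467  33.6244 -29.0557 -65.3602] [0.536  0.1569 0.3237] 0.40969163431189476 [ 0.2316 -0.2361 -2.2236]
[[-0.0177 -0.8645  0.5024]
 [-0.9982  0.0444  0.0413]
 [-0.058  -0.5007 -0.8637]]
tilt 30.268056846592962 az 4.695335253396892
```

```bash
python3 - <<'E'
from h import *
w=camera_model("wrist");im=capture("wrist");M=[.557,.145,.152];print(proj(w,M))
s=camera_model("scene");i2=capture("scene");t=camera_model("top");i3=capture("top")
import pickle;pickle.dump((w,im,s,i2,t,i3),open("pics/v3.pkl","wb"))
O=np.zeros((600,800,3),np.uint8);O[:420,:560]=im
O[:300,560:800]=cv2.resize(i2[160:235,215:275],None,fx=4,fy=4)
O[300:600,560:800]=cv2.resize(i3[115:190,160:220],None,fx=4,fy=4)
save("v3",O)
E
```

```text
[376.9467 188.7159]
```

View pics/v3.png

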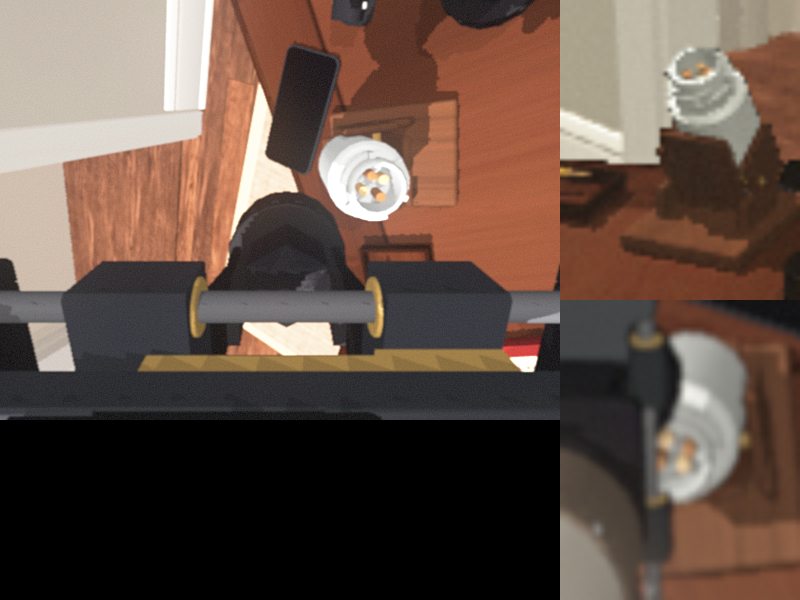

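The wrist view shows the cap square in the gripper at (287,245), the mouth at about (378,184) and the body shoulder around (365,178). I refine with masks.

```bash
python3 - <<'E'
from h import *
import pickle
w,im,s,i2,t,i3=pickle.load(open("pics/v3.pkl","rb"))
g=im.astype(int);m=((g.min(2)>95)&(g.max(2)-g.min(2)<60)).astype(np.uint8)
m[:,:312]=0;m[:,420:]=0;m[:125]=0;m[230:]=0
n,l,st,ce=cv2.connectedComponentsWithStats(m);k=1+np.argmax(st[1:,4]);print(st[k],ce[k])
cs,_=cv2.findContours((l==k).astype(np.uint8),cv2.RETR_CCOMP,cv2.CHAIN_APPROX_NONE)
for c in cs:
    if len(c)>30: print(len(c),cv2.fitEllipse(c),cv2.boundingRect(c))
a=np.array([-.5025,-.0413,.8637])
for M in([.5578,.1451,.1494],[.557,.145,.152]):
  M=np.array(M);print(M,proj(w,M),"shoulder",proj(w,M-.032*a))
# predicted rim outline radius
x=np.array([-.0177,-.9982,-.058]);y=np.cross(-a,x)
P=np.array([proj(w,M+.0225*(np.cos(q)*x+np.sin(q)*y)) for q in np.linspace(0,6.28,40)]);print(P.min(0),P.max(0))
P=np.array([proj(w,M-.032*a+.033*(np.cos(q)*x+np.sin(q)*y)) for q in np.linspace(0,6.28,40)]);print("sh",P.min(0),P.max(0))
print("tri3",tri([(t,188.2,155.3),(s,249.2,176.5),(w,378.5,184)]))
c=im[125:235,305:425];save("rim",cv2.resize(c,None,fx=5,fy=5,interpolation=cv2.INTER_CUBIC))
E
```

```text
[ 317  135   94   87 5841] [363.2508 176.0193]
258 ((363.8329162597656, 176.6702423095703), (79.52263641357422, 97.51428985595703), 125.79297637939453) (317, 135, 94, 87)
39 ((378.47705078125, 194.86109924316406), (10.597249031066895, 18.0754451751709), 133.53497314453125) (371, 187, 16, 16)
39 ((360.6055908203125, 188.83705139160156), (9.03084945678711, 14.81234073638916), 145.12008666992188) (355, 182, 13, 15)
51 ((373.40020751953125, 175.02098083496094), (10.871472358703613, 22.710674285888672), 96.25553131103516) (363, 169, 25, 13)
[0.5578 0.1451 0.1494] [376.8788 187.8762] shoulder [367.2097 179.42  ]
[0.557 0.145 0.152] [376.9467 188.7159] shoulder [367.1847 180.0948]
[346.401  158.1497] [407.5966 217.7063]
sh [327.2154 139.4647] [407.3141 218.0416]
tri3 (array([0.5571, 0.1439, 0.1496]), array([0.0017, 0.0002, 0.0019]))
```

View pics/rim.png

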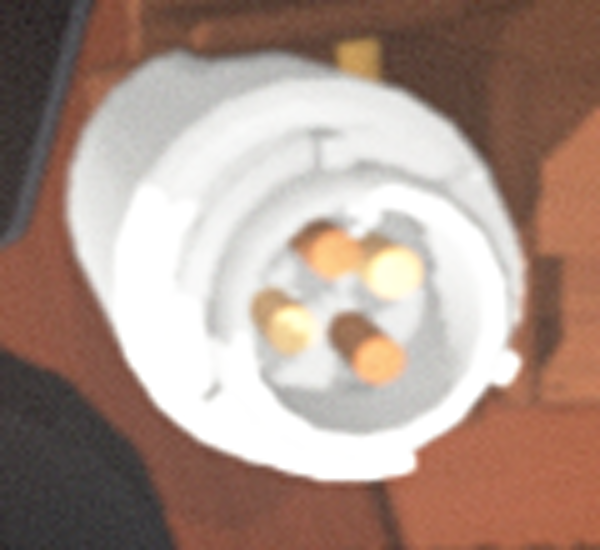

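The rim centre comes out at about (378,187.5) against a predicted (377,188.5), so the estimate holds to about 1 mm. I align on the axis at a 30 mm standoff.

Emit:
{"api": "jog_arm", "payload": {"rows": [[[0.0055, 0.0168, 0.003, 0], [0.0055, 0.0168, 0.006, 0], [0.0055, 0.0168, 0.008, 0], [0.0055, 0.0168, 0.009, 0], [0, 0, 0, 0], [0, 0, 0, 0]]]}}

```text
time_s: 15.48
tcp_pos: [0.4932, 0.14, 0.2673]
ee_rot: [[-0.018, -0.864, 0.503], [-0.998, 0.045, 0.042], [-0.059, -0.502, -0.863]]
wrist_force: [0.6, 0.8, 0.2]
gripper_width: 0.413
gripper_force: 30.0
```

```bash
cat >> st.py <<'E'
M=np.array([.5573,.1448,.151]);R=s["ee_rot"];d=s["tcp_pos"]+.1025*R[:,2]-M
print("cap underside rel mouth, tool axes mm",1000*R.T@d,"force tool",R.T@s["wrist_force"],"mom",R.T@s["moment"])
E
python3 st.py
```

```text
15.475 [ 33.3494   2.3967 -49.4683  52.6807 -17.7096 -83.2128] [0.4932 0.14   0.2673] 0.41258559425345354 [0.5826 0.8404 0.249 ]
[[-0.0179 -0.864   0.5032]
 [-0.9981  0.0449  0.0416]
 [-0.0585 -0.5015 -0.8632]]
tilt 30.32620131973996 az 4.721883410644516
cap underside rel mouth, tool axes mm [ -0.9108  -3.192  -30.3758] force tool [-0.8638 -0.5905  0.1132] mom [-1.216   0.056   0.0343]
```

Emit:
{"api": "jog_arm", "payload": {"rows": [[[0.0009, 0.0032, 0.0, 0], [0, 0, 0.008, 0], [0, 0, 0.01, 0], [0, 0, 0.008, 0], [0, 0, 0.003, 0], [0, 0, 0.002, 0], [0, 0, 0, 0]]]}}

```text
time_s: 16.35
tcp_pos: [0.5052, 0.1404, 0.2384]
ee_rot: [[-0.017, -0.864, 0.503], [-0.998, 0.044, 0.042], [-0.058, -0.501, -0.863]]
wrist_force: [0.8, 1.0, -0.3]
gripper_width: 0.411
gripper_force: 30.0
```

```bash
python3 st.py|tail -2
```

```text
tilt 30.292261056291235 az 4.770136261739039
cap underside rel mouth, tool axes mm [0.1314 1.0101 0.6884] force tool [-0.988  -0.5485  0.7123] mom [-0.8312 -0.4319  0.0229]
```

Emit:
{"api": "jog_arm", "payload": {"rows": [[[0, -0.001, 0.002, 0], [0, 0, 0.002, 0], [0, 0, 0.0015, 0], [0, 0, 0, 0]]]}}

```text
time_s: 16.85
tcp_pos: [0.5089, 0.1411, 0.235]
ee_rot: [[-0.017, -0.865, 0.501], [-0.998, 0.044, 0.041], [-0.058, -0.5, -0.864]]
wrist_force: [2.1, 4.4, 1.0]
gripper_width: 0.416
gripper_force: 30.0
```

```bash
python3 st.py|tail -1
```

```text
cap underside rel mouth, tool axes mm [-0.3123 -0.2695  5.5001] force tool [-4.4656 -2.1485  0.414 ] mom [-0.0716 -1.5724  0.0397]
```

Emit:
{"api": "jog_arm", "payload": {"rows": [[[0, 0, 0.0015, 0], [0, 0, 0.0015, 0], [0, 0, 0, 0]]]}}

```text
time_s: 17.23
tcp_pos: [0.5101, 0.1414, 0.2333]
ee_rot: [[-0.018, -0.866, 0.499], [-0.998, 0.044, 0.04], [-0.056, -0.498, -0.866]]
wrist_force: [2.6, 6.1, 1.7]
gripper_width: 0.41
gripper_force: 30.0
```

```bash
python3 st.py|tail -1
```

```text
cap underside rel mouth, tool axes mm [-0.398  -0.2343  7.5814] force tool [-6.2523 -2.8466  0.0865] mom [-0.2067 -1.8146  0.0309]
```

Only lateral contact so far: force −6 N along tool x. I ease over that way and continue.

Emit:
{"api": "jog_arm", "payload": {"rows": [[[-0.001, -0.0005, 0, 0], [-0.0005, 0, 0.001, 0], [0, 0, 0.0015, 0], [0, 0, 0, 0]]]}}

```text
time_s: 17.73
tcp_pos: [0.5113, 0.1423, 0.2311]
ee_rot: [[-0.02, -0.868, 0.497], [-0.998, 0.044, 0.037], [-0.054, -0.495, -0.867]]
wrist_force: [1.3, 2.8, 0.2]
gripper_width: 0.407
gripper_force: 30.0
```

```bash
python3 st.py|tail -1
```

```text
cap underside rel mouth, tool axes mm [-0.8836  0.1372 10.0756] force tool [-2.8401 -1.079   0.5671] mom [-0.6595 -0.9706  0.0247]
```

Emit:
{"api": "jog_arm", "payload": {"rows": [[[-0.0005, -0.0005, 0.0015, 0], [0, 0, 0.0015, 0], [0, 0, 0, 0]]]}}

```text
time_s: 18.1
tcp_pos: [0.5119, 0.1424, 0.2306]
ee_rot: [[-0.021, -0.868, 0.497], [-0.998, 0.044, 0.035], [-0.052, -0.495, -0.867]]
wrist_force: [-12.2, -1.2, 12.3]
gripper_width: 0.411
gripper_force: 30.0
```

```bash
python3 st.py|tail -1
```

```text
cap underside rel mouth, tool axes mm [-0.8045 -0.1346 10.8246] force tool [  0.8203   4.443  -16.7301] mom [-2.8521 -0.0149 -0.0265]
```

Axial contact: 17 N at about 11 mm, so the lugs rest on ridges or walls. I turn backwards in small chunks and watch the force.

Emit:
{"api": "jog_arm", "payload": {"rows": [[[0, 0, 0, -0.1], [0, 0, 0, -0.15], [0, 0, 0, -0.15]]]}}

```text
time_s: 18.48
tcp_pos: [0.5125, 0.1436, 0.2326]
ee_rot: [[0.322, -0.804, 0.5], [-0.936, -0.35, 0.039], [0.144, -0.48, -0.865]]
wrist_force: [-21.5, 1.4, 23.3]
gripper_width: 0.411
gripper_force: 30.2
```

```bash
python3 st.py|tail -1
```

```text
cap underside rel mouth, tool axes mm [-1.5238 -2.7253  9.4459] force tool [ -4.877    5.64   -30.8849] mom [-3.1406 -1.8467  0.6541]
```

Emit:
{"api": "jog_arm", "payload": {"rows": [[[0, 0, 0, -0.1], [0, 0, 0, -0.1]]]}}

```text
time_s: 18.73
tcp_pos: [0.5123, 0.1433, 0.2333]
ee_rot: [[0.473, -0.725, 0.501], [-0.849, -0.528, 0.038], [0.236, -0.443, -0.865]]
wrist_force: [-14.4, -0.1, 18.2]
gripper_width: 0.413
gripper_force: 30.1
```

```bash
python3 st.py|tail -1
```

```text
cap underside rel mouth, tool axes mm [-0.5732 -3.0511  8.7915] force tool [ -2.4866   2.4529 -22.9514] mom [-1.8835 -1.0475  0.3388]
```

Emit:
{"api": "jog_arm", "payload": {"rows": [[[0, 0, 0, -0.12], [0, 0, 0, -0.12]]]}}

```text
time_s: 18.98
tcp_pos: [0.5142, 0.1425, 0.2342]
ee_rot: [[0.63, -0.592, 0.503], [-0.699, -0.714, 0.035], [0.338, -0.374, -0.864]]
wrist_force: [-13.2, -1.2, 21.3]
gripper_width: 0.417
gripper_force: 30.0
```

```bash
python3 st.py|tail -1
```

```text
cap underside rel mouth, tool axes mm [ 2.609  -3.8768  8.8813] force tool [ -0.2698   0.7612 -25.0967] mom [-1.5088 -1.0132  0.3564]
```

Emit:
{"api": "jog_arm", "payload": {"rows": [[[0, 0, 0, -0.12], [0, 0, 0, -0.12]]]}}

```text
time_s: 19.23
tcp_pos: [0.5144, 0.1426, 0.234]
ee_rot: [[0.753, -0.425, 0.503], [-0.51, -0.86, 0.036], [0.417, -0.283, -0.864]]
wrist_force: [-6.5, -1.5, 13.9]
gripper_width: 0.413
gripper_force: 29.8
```

```bash
python3 st.py|tail -1
```

```text
cap underside rel mouth, tool axes mm [ 3.4432 -3.3773  9.1309] force tool [  1.6693   0.0781 -15.3084] mom [-0.0177 -0.5819  0.3736]
```

The TCP has drifted a few mm sideways; I bring it back while continuing to turn.

Emit:
{"api": "jog_arm", "payload": {"rows": [[[-0.0015, 0.0015, 0.0, -0.08], [-0.0015, 0.0012, 0.0, -0.08]]]}}

```text
time_s: 19.48
tcp_pos: [0.5108, 0.1415, 0.2306]
ee_rot: [[0.813, -0.303, 0.497], [-0.366, -0.93, 0.032], [0.453, -0.208, -0.867]]
wrist_force: [5.5, -0.0, 1.5]
gripper_width: 0.409
gripper_force: 29.9
```

```bash
python3 st.py|tail -3
```

```text
[ 0.4529 -0.2079 -0.867 ]]
tilt 29.891613937176825 az 3.6715608472218024
cap underside rel mouth, tool axes mm [-0.5815  0.5843 10.2956] force tool [ 5.1664 -1.9732  1.4021] mom [0.3564 0.7278 0.0894]
```

Emit:
{"api": "jog_arm", "payload": {"rows": [[[0, 0, 0.0005, -0.1], [0, 0, 0.0005, -0.1]]]}}

```text
time_s: 19.73
tcp_pos: [0.5116, 0.1418, 0.2299]
ee_rot: [[0.857, -0.135, 0.497], [-0.173, -0.984, 0.032], [0.485, -0.113, -0.867]]
wrist_force: [3.9, 0.5, 1.9]
gripper_width: 0.409
gripper_force: 29.9
```

```bash
python3 st.py
```

```text
19.725 [ 22.4564   6.8914 -53.0504  80.5129  -9.3691 -19.9738] [0.5116 0.1418 0.2299] 0.40898107353613855 [3.8893 0.5175 1.8523]
[[ 0.8575 -0.1347  0.4966]
 [-0.1729 -0.9844  0.0315]
 [ 0.4846 -0.1129 -0.8674]]
tilt 29.84083591862003 az 3.6307948129006915
cap underside rel mouth, tool axes mm [-0.4244  0.1809 11.2565] force tool [ 4.1431 -1.2425  0.341 ] mom [-0.0173  0.1687  0.0349]
```

Axial force has vanished, which may be the drop. I push down gently to find out.

Emit:
{"api": "jog_arm", "payload": {"rows": [[[0, 0, 0.002, 0], [0, 0, 0.002, 0], [0, 0, 0, 0]]]}}

```text
time_s: 20.1
tcp_pos: [0.513, 0.1434, 0.2273]
ee_rot: [[0.859, -0.137, 0.493], [-0.175, -0.984, 0.032], [0.481, -0.114, -0.869]]
wrist_force: [3.1, -0.7, 0.5]
gripper_width: 0.411
gripper_force: 29.9
```

```bash
python3 st.py
```

```text
20.1 [ 22.419    7.2934 -52.9249  80.7789  -9.2227 -20.382 ] [0.513  0.1434 0.2273] 0.41081079100983375 [ 3.0668 -0.7381  0.5194]
[[ 0.8592 -0.1367  0.4929]
 [-0.1751 -0.984   0.0322]
 [ 0.4807 -0.114  -0.8695]]
tilt 29.604019381916093 az 3.741475429050682
cap underside rel mouth, tool axes mm [-1.1347 -1.2898 14.2507] force tool [3.014  0.2478 1.0364] mom [-0.1044  0.0078  0.0074]
```

Emit:
{"api": "jog_arm", "payload": {"rows": [[[0.0005, 0.001, 0.0015, 0], [0.0003, 0, 0.0015, 0], [0, 0, 0.001, 0], [0, 0, 0, 0]]]}}

```text
time_s: 20.6
tcp_pos: [0.5141, 0.1432, 0.2263]
ee_rot: [[0.86, -0.135, 0.491], [-0.173, -0.984, 0.032], [0.479, -0.113, -0.87]]
wrist_force: [-9.7, -0.4, 10.2]
gripper_width: 0.414
gripper_force: 29.9
```

```bash
python3 st.py
```

```text
20.6 [ 22.3633   7.4837 -52.8278  80.6376  -9.1603 -20.1103] [0.5141 0.1432 0.2263] 0.41369726468598544 [-9.7267 -0.3981 10.2484]
[[ 0.8605 -0.1354  0.4912]
 [-0.1733 -0.9843  0.0322]
 [ 0.4791 -0.1129 -0.8705]]
tilt 29.48569204681844 az 3.7531661826293004
cap underside rel mouth, tool axes mm [-0.8488 -1.048  15.7182] force tool [ -3.3907   0.5527 -13.7111] mom [-0.533  -1.9005 -0.0506]
```

Resting at 15.7 mm (nominal 18). I wiggle clockwise a little to feel whether it sits in the gap.

Emit:
{"api": "jog_arm", "payload": {"rows": [[[0.0005, 0.001, 0, 0.1], [0, 0, 0.0005, 0.05], [0, 0, 0, 0]]]}}

```text
time_s: 20.98
tcp_pos: [0.5147, 0.1434, 0.2265]
ee_rot: [[0.831, -0.26, 0.491], [-0.316, -0.948, 0.034], [0.457, -0.183, -0.871]]
wrist_force: [-9.0, 2.7, 9.1]
gripper_width: 0.411
gripper_force: 29.9
```

```bash
python3 st.py
```

```text
20.975 [ 22.4565   7.5257 -52.7255  80.2756  -9.1382 -28.2762] [0.5147 0.1434 0.2265] 0.41070800247149775 [-9.0252  2.6765  9.0535]
[[ 0.8315 -0.2598  0.491 ]
 [-0.3161 -0.9481  0.0336]
 [ 0.4568 -0.1831 -0.8705]]
tilt 29.483183242815695 az 3.911431539709814
cap underside rel mouth, tool axes mm [-0.4788 -1.4818 15.8565] force tool [ -4.2145  -1.8506 -12.2227] mom [ 0.3559 -2.3823 -0.1168]
```

j5 is at its range end and the cap seems slightly jammed. I unload and let go so the cap settles by itself, then back off along the axis and look.

Emit:
{"api": "jog_arm", "payload": {"rows": [[[0, 0, -0.001, 0], [0, 0, -0.0005, 0]]]}}

```text
time_s: 21.22
tcp_pos: [0.5146, 0.143, 0.2272]
ee_rot: [[0.831, -0.262, 0.49], [-0.318, -0.948, 0.033], [0.456, -0.183, -0.871]]
wrist_force: [-2.3, 1.9, 2.2]
gripper_width: 0.411
gripper_force: 29.9
```

Emit:
{"api": "jog_arm", "payload": {"rows": [[[0, 0, 0, 0], [0, 0, 0, 0], [0, 0, 0, 0], [0, 0, -0.01, 0], [0, 0, -0.02, 0], [0, 0, -0.02, 0], [0, 0, -0.01, 0], [0, 0, 0, 0]]], "claw": 0.7}}

```text
time_s: 22.22
tcp_pos: [0.4859, 0.141, 0.2804]
ee_rot: [[0.83, -0.263, 0.492], [-0.319, -0.947, 0.033], [0.457, -0.184, -0.87]]
wrist_force: [0.5, 0.3, -0.4]
gripper_width: 0.697
gripper_force: 0.0
```

```bash
python3 st.py; python3 - <<'E'
from h import *
w=camera_model("wrist");im=capture("wrist");i2=capture("scene");i3=capture("top")
import pickle;pickle.dump((w,im,i2,i3),open("pics/v4.pkl","wb"))
b=lambda i:np.clip((i.astype(float)-5)*2.2,0,255).astype(np.uint8)
O=np.zeros((600,800,3),np.uint8);O[:420,:560]=b(im)
O[:300,560:800]=cv2.resize(b(i2)[160:235,215:275],None,fx=4,fy=4)
O[300:600,560:800]=cv2.resize(b(i3)[115:190,160:220],None,fx=4,fy=4)
save("v4",O)
M=np.array([.5573,.1448,.151]);a=np.array([-.498,-.0425,.866])
for d in(-.018,-.018+.029,-.018+.057): print(proj(w,M+d*a),proj(camera_model("scene"),M+d*a),proj(camera_model("top"),M+d*a))
E
```

```text
22.225 [ 36.7383   1.0801 -46.9723  44.379  -22.5283  -3.4407] [0.4859 0.141  0.2804] 0.6967220948461066 [ 0.5144  0.2613 -0.377 ]
[[ 0.8301 -0.2626  0.4919]
 [-0.319  -0.9472  0.0328]
 [ 0.4573 -0.1841 -0.8701]]
tilt 29.5355173936564 az 3.810103378331771
cap underside rel mouth, tool axes mm [  1.0998  -1.4427 -45.3403] force tool [ 0.1712 -0.3132  0.5896] mom [-0.4419 -1.0055 -0.0657]
[286.7444 213.96  ] [250.5187 179.9112] [189.3646 152.5136]
[287.3308 226.3284] [248.036  173.7027] [187.9112 156.9046]
[288.0412 241.3129] [245.5574 167.5047] [186.443  161.3403]
```

View pics/v4.png

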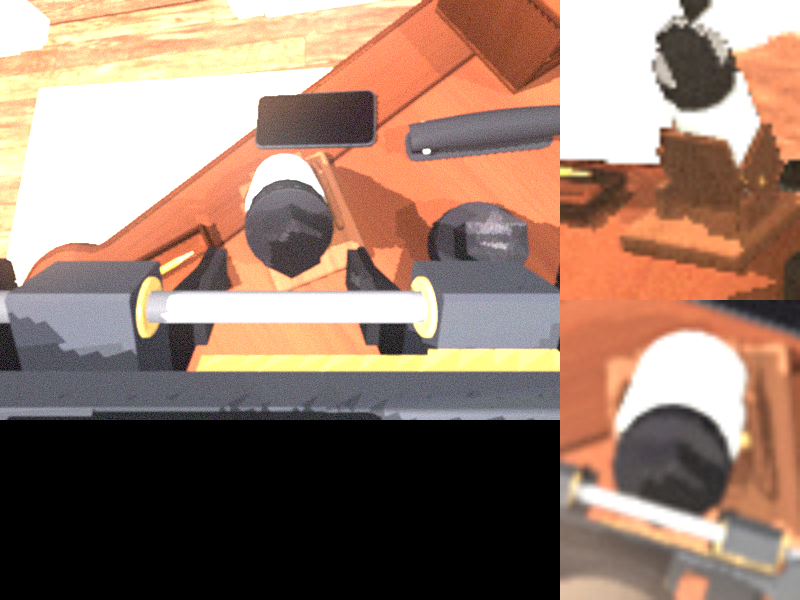

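The last picture shows the cap sitting square on the neck, with its knob flats aligned to the fingers and the cap centred at (289,226) against a predicted (287,226). I regrip about 5 mm higher on the knob, which relieves j5.

Emit:
{"api": "jog_arm", "payload": {"rows": [[[-0.001, 0.003, 0.008, 0], [0, 0, 0.014, 0], [0, 0, 0.014, 0], [0, 0, 0.012, 0], [0, 0, 0.007, 0], [0, 0, 0.002, 0], [0, 0, 0, 0]]]}}

```text
time_s: 23.25
tcp_pos: [0.5123, 0.1389, 0.2279]
ee_rot: [[0.831, -0.265, 0.489], [-0.32, -0.947, 0.03], [0.455, -0.181, -0.872]]
wrist_force: [0.3, 1.0, -0.1]
gripper_width: 0.697
gripper_force: 0.0
```

```bash
python3 st.py
```

```text
23.25 [ 23.3259   7.1179 -52.7819  76.9972  -9.8097 -25.9528] [0.5123 0.1389 0.2279] 0.6971977064774733 [ 0.2904  1.0165 -0.1164]
[[ 0.8311 -0.2648  0.4891]
 [-0.3195 -0.9471  0.0301]
 [ 0.4552 -0.1813 -0.8717]]
tilt 29.340125765961094 az 3.5224285106527953
cap underside rel mouth, tool axes mm [-0.5463  3.5477 13.237 ] force tool [-0.1365 -1.0185  0.2741] mom [-0.4984 -1.1006  0.0395]
```

Emit:
{"api": "jog_arm", "payload": {"rows": [[[0, 0, 0, 0], [0, 0, 0, 0], [0, 0, 0, 0], [0, 0, 0, 0]]], "claw": 0}}

```text
time_s: 23.75
tcp_pos: [0.5123, 0.1402, 0.2294]
ee_rot: [[0.831, -0.262, 0.491], [-0.319, -0.947, 0.032], [0.457, -0.183, -0.87]]
wrist_force: [-0.3, -0.4, 0.7]
gripper_width: 0.412
gripper_force: 29.7
```

```bash
python3 st.py
```

```text
23.75 [ 23.452    7.0106 -52.7178  76.9805  -9.7982 -25.9535] [0.5123 0.1402 0.2294] 0.4123690503791255 [-0.3168 -0.3502  0.6569]
[[ 0.8305 -0.2624  0.4913]
 [-0.3185 -0.9474  0.0324]
 [ 0.457  -0.1834 -0.8704]]
tilt 29.497899720341238 az 3.7740812440768354
cap underside rel mouth, tool axes mm [-0.066   1.7577 12.0141] force tool [ 0.1486  0.2945 -0.7388] mom [-0.2618 -1.044  -0.0232]
```

Emit:
{"api": "jog_arm", "payload": {"rows": [[[0, 0, 0, 0.1], [0, 0, 0.0002, 0.1], [0, 0, 0.0003, 0.1]]]}}

```text
time_s: 24.12
tcp_pos: [0.5122, 0.1399, 0.2288]
ee_rot: [[0.714, -0.499, 0.491], [-0.587, -0.809, 0.032], [0.382, -0.311, -0.871]]
wrist_force: [-3.7, -1.3, 2.6]
gripper_width: 0.419
gripper_force: 29.8
```

```bash
python3 st.py
```

```text
24.125 [ 23.2221   7.0378 -52.8024  77.5486  -9.6932 -43.6956] [0.5122 0.1399 0.2288] 0.4193473183286947 [-3.6814 -1.3351  2.6326]
[[ 0.7143 -0.4986  0.4911]
 [-0.5867 -0.8091  0.0318]
 [ 0.3815 -0.3109 -0.8705]]
tilt 29.480550659648355 az 3.705277197077384
cap underside rel mouth, tool axes mm [ 0.3498  2.246  12.4401] force tool [-0.8417  2.0976 -4.1421] mom [-1.0698 -1.3243 -0.0968]
```

Emit:
{"api": "jog_arm", "payload": {"rows": [[[0, 0, 0.0005, 0.1], [0, 0, 0.0005, 0.1]]]}}

```text
time_s: 24.38
tcp_pos: [0.5124, 0.1398, 0.2281]
ee_rot: [[0.601, -0.631, 0.491], [-0.736, -0.676, 0.032], [0.312, -0.381, -0.87]]
wrist_force: [-6.0, -1.4, 4.5]
gripper_width: 0.41
gripper_force: 29.8
```

```bash
python3 st.py
```

```text
24.375 [ 22.7676   7.1024 -52.9064  78.6944  -9.4396 -55.9149] [0.5124 0.1398 0.2281] 0.4101907519539562 [-5.9932 -1.412   4.5384]
[[ 0.6009 -0.6305  0.4912]
 [-0.7358 -0.6765  0.0318]
 [ 0.3123 -0.3805 -0.8704]]
tilt 29.489501936839865 az 3.6986303145865196
cap underside rel mouth, tool axes mm [ 0.7806  2.3802 13.1826] force tool [-1.1452  3.0071 -6.9393] mom [-1.6984 -1.3297 -0.0928]
```

Emit:
{"api": "jog_arm", "payload": {"rows": [[[0, 0, 0.0004, 0.1], [0, 0, 0.0004, 0.1], [0, 0, 0.0004, 0.1]]]}}

```text
time_s: 24.75
tcp_pos: [0.5128, 0.1401, 0.227]
ee_rot: [[0.388, -0.78, 0.491], [-0.903, -0.429, 0.032], [0.185, -0.455, -0.871]]
wrist_force: [-4.8, -0.2, 3.7]
gripper_width: 0.412
gripper_force: 29.8
```

```bash
python3 st.py
```

```text
24.75 [ 22.3519   7.2287 -52.9751  79.7805  -9.1567 -73.8301] [0.5128 0.1401 0.227 ] 0.41202297392356824 [-4.7509 -0.2125  3.7391]
[[ 0.3884 -0.78    0.4906]
 [-0.9027 -0.4291  0.0324]
 [ 0.1852 -0.4555 -0.8708]]
tilt 29.451783815337222 az 3.778776136400014
cap underside rel mouth, tool axes mm [ 1.0187  2.1719 14.3534] force tool [-0.9607  2.0941 -5.5937] mom [-1.6871 -0.9481 -0.0816]
```

Emit:
{"api": "jog_arm", "payload": {"rows": [[[0, 0, 0.0004, 0.1], [0, 0, 0.0004, 0.1], [0, 0, 0.0004, 0.1]]]}}

```text
time_s: 25.12
tcp_pos: [0.5143, 0.1409, 0.2267]
ee_rot: [[0.141, -0.86, 0.491], [-0.989, -0.144, 0.033], [0.043, -0.49, -0.871]]
wrist_force: [2.0, 2.6, -0.5]
gripper_width: 0.415
gripper_force: 29.9
```

```bash
python3 st.py
```

```text
25.125 [ 22.3418   7.4074 -52.8081  79.8684  -9.1402 -91.0601] [0.5143 0.1409 0.2267] 0.41509185474239774 [ 2.0478  2.6155 -0.498 ]
[[ 0.1412 -0.8599  0.4906]
 [-0.9891 -0.1438  0.0326]
 [ 0.0425 -0.4899 -0.8708]]
tilt 29.452883834529008 az 3.7985354468394865
cap underside rel mouth, tool axes mm [ 0.9632  0.4675 15.3672] force tool [-2.319  -1.893   1.5236] mom [-0.7558 -0.8826 -0.0884]
```

j5 is at its end again, so I regrip 3 mm higher and finish from there.

Emit:
{"api": "jog_arm", "payload": {"rows": [[[0, 0, 0, 0], [0, 0, 0, 0], [0, 0, -0.002, 0], [0, 0, -0.0015, 0], [0, 0, 0, 0]]], "claw": 0.55}}

```text
time_s: 25.75
tcp_pos: [0.5124, 0.1402, 0.2295]
ee_rot: [[0.143, -0.86, 0.49], [-0.989, -0.146, 0.031], [0.045, -0.489, -0.871]]
wrist_force: [-0.5, -0.4, -0.1]
gripper_width: 0.55
gripper_force: 0.0
```

Emit:
{"api": "jog_arm", "payload": {"rows": [[[0, 0, 0, 0], [0, 0, 0, 0], [0, 0, 0, 0]]], "claw": 0}}

```text
time_s: 26.12
tcp_pos: [0.5124, 0.1399, 0.2293]
ee_rot: [[0.142, -0.86, 0.49], [-0.989, -0.146, 0.031], [0.045, -0.489, -0.871]]
wrist_force: [-1.2, -0.1, -0.2]
gripper_width: 0.414
gripper_force: 29.8
```

```bash
python3 st.py
```

```text
26.125 [ 23.8496   7.0486 -52.5993  75.8859 -10.093  -88.2504] [0.5124 0.1399 0.2293] 0.4142022212319086 [-1.2225 -0.1344 -0.2172]
[[ 0.1419 -0.8601  0.49  ]
 [-0.9889 -0.1456  0.0308]
 [ 0.0449 -0.4889 -0.8712]]
tilt 29.404331407585325 az 3.5968151085333826
cap underside rel mouth, tool axes mm [ 1.9542  1.0252 12.1541] force tool [-0.0503  1.1772 -0.414 ] mom [-1.2484 -0.0874 -0.0443]
```

Emit:
{"api": "jog_arm", "payload": {"rows": [[[0, 0, 0.0002, 0.1], [0, 0, 0.0003, 0.1]]]}}

```text
time_s: 26.38
tcp_pos: [0.5125, 0.1399, 0.2286]
ee_rot: [[-0.035, -0.871, 0.49], [-0.998, 0.057, 0.031], [-0.055, -0.487, -0.871]]
wrist_force: [-0.2, 0.3, -1.6]
gripper_width: 0.417
gripper_force: 29.8
```

```bash
python3 st.py
```

```text
26.375 [  23.6356    7.1154  -52.655    76.43     -9.9563 -100.269 ] [0.5125 0.1399 0.2286] 0.41739104820802836 [-0.2165  0.2998 -1.6352]
[[-0.0347 -0.8713  0.4896]
 [-0.9979  0.057   0.0308]
 [-0.0547 -0.4875 -0.8714]]
tilt 29.375148459022473 az 3.598224575684668
cap underside rel mouth, tool axes mm [ 2.1517  0.8891 12.8232] force tool [-0.2021  1.0029  1.3282] mom [-1.2316  0.0774  0.0471]
```

Emit:
{"api": "jog_arm", "payload": {"rows": [[[0, 0, 0.0003, 0.08], [0, 0, 0.0002, 0.08]]]}}

```text
time_s: 26.62
tcp_pos: [0.5131, 0.1399, 0.2287]
ee_rot: [[-0.17, -0.855, 0.491], [-0.977, 0.212, 0.03], [-0.129, -0.474, -0.871]]
wrist_force: [-1.6, -2.8, 1.9]
gripper_width: 0.414
gripper_force: 30.2
```

```bash
python3 st.py
```

```text
26.625 [  23.4155    7.1466  -52.661    77.0435   -9.9007 -109.6307] [0.5131 0.1399 0.2287] 0.41407503425731607 [-1.6365 -2.7838  1.8892]
[[-0.17   -0.8546  0.4906]
 [-0.9769  0.2115  0.0299]
 [-0.1293 -0.4742 -0.8709]]
tilt 29.44173152476555 az 3.483943226078263
cap underside rel mouth, tool axes mm [ 2.2539 -0.0633 13.0173] force tool [ 2.7535 -0.0861 -2.5313] mom [-1.0206  0.9414 -0.9135]
```

Emit:
{"api": "jog_arm", "payload": {"rows": [[[0, 0, 0.0002, 0.08], [0, 0, 0, 0.04]]]}}

```text
time_s: 26.88
tcp_pos: [0.5127, 0.139, 0.2283]
ee_rot: [[-0.27, -0.829, 0.491], [-0.946, 0.324, 0.027], [-0.182, -0.456, -0.871]]
wrist_force: [-3.4, -4.4, 3.2]
gripper_width: 0.418
gripper_force: 31.4
```

```bash
python3 st.py
```

```text
26.875 [  23.3169    7.133   -52.7431   77.2709   -9.9852 -116.5014] [0.5127 0.139  0.2283] 0.4179976843993093 [-3.4227 -4.4239  3.2446]
[[-0.2701 -0.8285  0.4905]
 [-0.9455  0.3244  0.0272]
 [-0.1817 -0.4564 -0.871 ]]
tilt 29.42325085106051 az 3.178744689903614
cap underside rel mouth, tool axes mm [ 3.4562 -0.1976 13.1348] force tool [ 4.518  -0.0803 -4.6255] mom [-1.0381  1.6873 -1.2189]
```

Torque rises to 1.2 N·m about 92° after the drop, with 4.3 mm of descent, so it is at the walls. I let go, withdraw along the axis and check numerically.

Emit:
{"api": "jog_arm", "payload": {"rows": [[[0, 0, 0, 0], [0, 0, 0, 0], [0, 0, 0, 0], [0, 0, -0.005, 0], [0, 0, -0.015, 0], [0, 0, -0.03, 0], [0, 0, -0.03, 0], [0, 0, -0.02, 0], [0, 0, 0, 0]]], "claw": 0.8}}

```text
time_s: 28.0
tcp_pos: [0.4641, 0.1379, 0.3171]
ee_rot: [[-0.269, -0.827, 0.493], [-0.944, 0.328, 0.034], [-0.19, -0.456, -0.869]]
wrist_force: [-0.5, 0.3, -0.7]
gripper_width: 0.8
gripper_force: 0.0
```

```bash
python3 st.py; python3 - <<'E'
from h import *
import pickle
_,_,i2,i3=pickle.load(open("pics/v4.pkl","rb"))
for n,old,(r0,r1,c0,c1),(v,u) in(("scene",i2,(160,200,230,270),(175,250)),("top",i3,(135,190,170,205),(156,188))):
  m=camera_model(n);new=capture(n);save(n+"5",new)
  for k,im in(("old",old),("new",new)):
    g=im.astype(int)[r0:r1,c0:c1];mk=((g.max(2)<62)&(g[...,0]-g[...,2]<18)).astype(np.uint8)
    nn,l,st,ce=cv2.connectedComponentsWithStats(mk);j=l[v-r0,u-c0];print(n,k,st[j],ce[j]+[c0,r0])
  M=np.array([.5573,.1448,.151]);a=np.array([-.498,-.0425,.866])
  print("expected shift",proj(m,M-.0085*a+.0*a)-proj(m,M-.004*a))
E
```

```text
28.0 [ 40.8576  -3.5151 -43.88    36.0892 -30.2044 -87.933 ] [0.4641 0.1379 0.3171] 0.7999430065695724 [-0.5016  0.326  -0.6571]
[[-0.2693 -0.8274  0.4928]
 [-0.9441  0.3278  0.0344]
 [-0.19   -0.456  -0.8695]]
tilt 29.601002946413825 az 3.9926841874624683
cap underside rel mouth, tool axes mm [  0.01   -0.9   -88.081] force tool [-0.0479  0.8215  0.3354] mom [-1.1266  0.3922  0.061 ]
scene old [  9   0  21  28 317] [248.0221 175.5363]
scene new [ 10   8  20  20 250] [249.416 178.864]
expected shift [0.384  0.9602]
top old [  4   6  29  28 611] [188.0786 154.4566]
top new [   0    0   35   55 1408] [187.1903 160.3409]
expected shift [ 0.2245 -0.6784]
```

```bash
python3 - <<'E'
from h import *
import pickle
_,_,i2,i3=pickle.load(open("pics/v4.pkl","rb"))
M=np.array([.5573,.1448,.151]);a=np.array([-.498,-.0425,.866]);y=np.array([-.085,.996,0])
for n,old,offs in(("top",i3,(-.008,-.004,0,.004,.008)),("scene",i2,(-.008,-.004,0,.004,.008))):
  m=camera_model(n);new=cv2.cvtColor(cv2.imread(f"pics/{n}5.png"),cv2.COLOR_BGR2RGB)
  f=np.array([1,0,0]) if n=="scene" else np.array([.866,0,.5])
  for nm,im in(("old",old),("new",new)):
    g=im.mean(2).astype(np.float32);res=[]
    for o in offs:
      # sample along axis direction on the visible side of skirt (radius ~31 mm)
      vis=np.array([-.866,-.07,-.5]) if n=="scene" else -np.array([-.866,-.07,-.5])
      d=np.arange(0.0,.034,.0005)
      P=np.array([proj(m,M-q*a+.029*vis+o*y) for q in d]).astype(np.float32)
      v=cv2.remap(g,P[:,:1],P[:,1:],cv2.INTER_LINEAR).ravel()
      i=np.where(v>95)[0];res.append(d[i[0]]*1000 if len(i) else np.nan)
    print(n,nm,np.array(res))
E
```

```text
top old [ 8.  11.5 13.  12.5 10. ]
top new [16.  19.  20.5 21.  20. ]
scene old [20.  21.  22.  22.5 23.5]
scene new [21.5 22.5 23.  24.5 24. ]
```

The cap's lower edge moved down to about 21–23 mm below the rim, seen in both views. That is home and deeper than any rest on the ridges. The gripper is clear, so I hand in.

```bash
python3 -c "
from station import *
print(finish_job())"
```

```text
the job is handed in; nothing more can be done
None
```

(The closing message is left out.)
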